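Put the green stem tape away and shut the pin cabinet

TASK

Lay the roll of green stem tape flat in the open tray at the top of the little wooden pin cabinet, let go of it while the lid is still open, then swing the lid down until it is fully shut. Leave the brown roll of tape and the spool of gold ribbon where they are.

Things in the scene. Friction and masses are not known exactly. Their poses are not given: they have to be found in the camera images.
- pin_cabinet: small wooden cabinet, fixed to the table, 139 (x) x 164 (y) x 118 mm high with the lid shut. Origin at the centre of its underside, axes z up, x from the front (two dummy drawers with brass knobs, which do not open) to the back, where the lid is hinged. Front face at x = -56 mm, back face at x = 64 mm, sides at y = +-80 mm. The shallow tray under the lid is open at the top: rim 110 mm above the table, walls 6 mm thick.
- tray (a point): centre of the tray's floor, 92 mm above the table; axes as the cabinet's. The tray measures 108 mm (x) by 148 mm (y) inside and is 18 mm deep.
- pin_cabinet_lid (a joint): angle of the lid in rad: 0 shut, 1.57 upright, 1.83 fully open, leaning a little backwards. The hinge line runs along the cabinet's y at x = 67 mm, z = 112 mm in the cabinet's frame. It starts open, between 1.72 and 1.83. The hinge is slightly stiff: the lid stays where it is left above about 1.3 rad, moves at a push of 1 N on its upper part from behind, and below about 1.2 rad sinks shut by its own weight, slowed by the hinge, within about 5 s. It weighs 80 g.
- lid_edge (a point): middle of the lid's free edge, at half its thickness. The lid is a flat wooden board 6 mm thick, 164 mm wide, reaching 125 mm from the hinge line to this edge; with the lid fully open the edge is about 233 mm above the table.
- green_tape: loose roll of green stem tape lying flat, 58 mm in diameter, 13 mm high, about 60 g. Origin at the centre of its underside, z up.
- brown_tape: loose roll of dark brown stem tape lying flat, of the same size as the green one; to be left alone. Origin at the centre of its underside.
- gold_ribbon: spool of gold ribbon lying flat, 68 x 60 x 22 mm, loose; to be left alone. Origin at the centre of its underside.
Things that resemble listed ones, but are neither listed nor needed, are in the scene too. There is more than one size of the pin_cabinet; the job needs the larger. There is more than one size of the green_tape; the one meant has the size given above.

How it is judged (in metres and radians):
On the way, in this order (a step that is already met when the one before it is completed fails the run):
1. the green roll lies flat in the tray, let go, with the lid still open (x of green_tape in the frame of tray between -0.03 and 0.03 m and y of green_tape in the frame of tray between -0.055 and 0.055 m and z of green_tape in the frame of tray between -0.006 and 0.006 m and angle between green_tape's own z axis and vertical below 0.15 rad and linear speed of green_tape below 0.02 m/s and contact force between the fingers and green_tape below 0.1 N and value of joint pin_cabinet_lid above 1.2 rad), for 0.2 s.
2. the lid is shut (x of green_tape in the frame of tray between -0.03 and 0.03 m and y of green_tape in the frame of tray between -0.055 and 0.055 m and z of green_tape in the frame of tray between -0.006 and 0.006 m and angle between green_tape's own z axis and vertical below 0.15 rad and value of joint pin_cabinet_lid below 0.04 rad), for 0.2 s.
At the end, for the whole second after the job is handed in: The green roll lies flat (within 0.15 rad) at rest on the floor of the tray (origin within 30 mm in x, 55 mm in y and 6 mm in height of the tray site), not touched by the fingers; the lid is shut (below 0.04 rad); the brown roll and the gold ribbon are within 30 mm of where they started (all of step 2 and linear speed of green_tape below 0.02 m/s and contact force between the fingers and green_tape below 0.1 N and distance of each of brown_tape, gold_ribbon from where it was at the start of the episode below 0.03 m).
It fails at once if the brown roll or the gold ribbon is moved by more than 30 mm (distance of any of brown_tape, gold_ribbon from where it was at the start of the episode above 0.03 m).
It also fails if it takes over 61 s, if anything falls off the work surface, if the arm or the gripper's body presses on something with over 40 N, if the wrist force passes 120 N, or if a joint passes its speed limit or range.

ROBOT

A 6-joint arm with a two-finger parallel gripper is mounted at the origin on the work surface; the furniture and walls round the work are solid. World frame = base frame: x ahead of the robot, y to its left, z up, the work surface at z = 0. Lengths are in m, angles in degrees, forces in N, time in s.
With the tool pointing down it reaches from about 0.3 to 0.775 m from the base axis. Payload 14.6 kg.
Tool frame: the origin (TCP) lies between the finger pads; the fingertips stand 19 mm ahead of it and the grasp point (between the pads) is the TCP (robot.nose_length is the distance from the TCP to the fingertips, in m); z points along the fingers, y is the line along which they close (so a half turn about z gives the same grasp; the last joint's range is limited). The gripper opens to 85 mm and grips with 20 to 120 N. Pads are 22 mm wide; open, the fingers measure 114 mm over their backs; the gripper's body (76 mm by 85 mm) begins 54 mm behind the grasp point. The pads swing forward as they close: fully open they stand 13 mm farther back than shut.
Start: joints at [-72.342, 17.183, 87.147, -0, 75.671, -3.816], TCP at [0.201, -0.512, 0.25] pointing down, gripper open.
Joint ranges: [-173.82, 173.82], [-45.26, 126.66], [13.44, 144.39], [-59.66, 239.66], [0, 175.72], [-146.38, 146.38]. Speed limits (degrees/s): [127.2, 127.2, 147.25, 180, 180, 180].

INTERFACE

Orientations are given as [roll, pitch, yaw] about the fixed x, y, z axes, in that order (R = Rz(yaw) Ry(pitch) Rx(roll)).
In Python, from bench import robot, imaging, workorder gives the robot as it stands.
- The arm moves only by the tool step_arm, never from a script. Its argument "moves" is a list of rows, each an object of numbers: "wx", "wy", "wz": the turn, a rotation vector about the tool's x, y, z in rad; "tx", "ty", "tz": the shift along the tool's x, y, z in cm; "gripper": the opening, from 0 (shut) to 1 (fully open). A call has 1 to 5 rows; each row shifts and turns the commanded pose from where the row before left it, along the tool's axes as they then stand; what a row does not reach is not made up. A row lasts 1/10 s, in which the tool goes at most 50 mm and 8.59 degrees, less where a joint would pass 70% of its speed; a pose out of reach is approached as far as the arm can. A call with a gripper value outside its range is refused whole. The fingers move at their own pace and stop on an object; the grip force is fixed at half the most. Time passes only in rows, so rows that do not move let the fingers close. It gives the time, the measured TCP pose, the force, the opening and the grip force at its end, in the units of the state.
- robot.get_state(): the state, without advancing time (a new reading comes with each control period).
- imaging.camera(name): name is "scene" or "top" or "wrist"; returns (picture, depth): 480x640x3 uint8, red, green, blue; 480x640 float32, m along the optical axis (not along the pixel's ray), 0 where there is no reading.
- imaging.camera_params(name): a dict with "camera_matrix" (3x3 intrinsics, pixels), "position" and "rotation" of the camera in the world. Camera axes: x right, y down, z forward; pixel columns grow to the right and rows downward; lengths in m; the calibration is good to about 2 mm. A picture is of the moment at which its call begins: read the wrist's pose just before it. camera_params takes no time and is no camera call; for the wrist camera it gives the pose at the moment of the call.
- workorder.close_job(): hands the job in; it is judged then, once.
The state is a dict: "time": time; "q": joint angles; "qvel": joint speeds; "joint_torque": joint torques, N m; "tcp_pos": TCP position; "tool_rot": TCP orientation; "contact_force": force on the tool from outside, world axes, zero at the start; "moment": the same for the moment, N m; "grip_width": finger opening in m; "grip_force": force on a finger pad.
Only numpy, scipy, OpenCV 4.12 (cv2) and the standard library are available. Lean on these libraries where they do the work, as an engineer would, in place of code of your own. Each camera call takes 0.05 s, during which the arm holds its last target. There are 200 camera calls.

## Working session

There is one attempt and no reset: what is moved stays moved. The work goes in short steps, Python scripts to look and compute and a tool call to move; the robot and the scene stay as the last step left them, time stands still between calls to the robot, and variables do not carry over. Pictures are saved under pics/ and viewed, at most 10 in all, crops included, and the job is handed in when it is done.

Besides the shell and the picture viewer there is one more tool, called as name([rows], argument=value, ...), one row to a line, values as JSON. step_arm: Moves the arm, as the interface text tells. Its arguments: {"type":"object","properties":{"moves":{"type":"array"}},"required":["moves"]}

```bash
mkdir -p pics
cat > h.py <<'E'
import numpy as np, cv2
from bench import robot, imaging, workorder
def P(name):
    p=imaging.camera_params(name); return np.array(p["camera_matrix"]),np.array(p["position"]),np.array(p["rotation"])
def cloud(name,d):
    K,t,R=P(name); v,u=np.mgrid[:480,:640]
    c=np.stack([(u-K[0,2])/K[0,0]*d,(v-K[1,2])/K[1,1]*d,d],-1); return c@R.T+t
E
python3 - <<'E'
from h import *
for n in("scene","top"):
    im,d=imaging.camera(n); cv2.imwrite(f"pics/{n}0.png",im[...,::-1]); np.save(f"{n}_d.npy",d); np.save(f"{n}_i.npy",im)
    print(n,P(n)[1],P(n)[2].round(2).tolist(),(d>0).mean())
print(robot.get_state())
E
```

```text
scene [0.04830086 0.73933394 0.67455889] [-123.8, -0.73, -150.93] 0.9959505208333334
top [0.37315183 0.00464796 0.97555304] [-173.21, -0.1, -90.72] 0.9958984375
{'time': 0.1, 'q': array([-7.23420091e+01,  1.72120609e+01,  8.71763754e+01,  2.10245389e-04,
        7.56701648e+01, -3.81459417e+00]), 'qvel': array([ 0.05786148, -0.11010526, -0.20502361, -0.01969216,  0.08492663,
       -0.05380383]), 'joint_torque': array([-1.94905508e-03, -5.44379139e+01, -3.62370050e+01, -1.98321532e-04,
        3.03510722e-03,  2.35814120e-06]), 'tcp_pos': array([ 0.20128372, -0.51164396,  0.24978444]), 'tool_rot': array([-1.79941542e+02, -4.10181279e-03,  2.14725308e+01]), 'contact_force': array([ 0.72488987, -0.27684167,  0.20305344]), 'moment': array([-0.02989726, -0.01952303,  0.00839542]), 'grip_force': 0.0, 'grip_width': 0.08551562444090201}
```

Rotation is given as roll/pitch/yaw; I'll convert it.

```bash
sed -i 's/np.array(p\["rotation"\])/Rotation.from_euler("xyz",p["rotation"],degrees=True).as_matrix()/; 1a from scipy.spatial.transform import Rotation' h.py
```

```text
(no output)
```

View pics/top0.png

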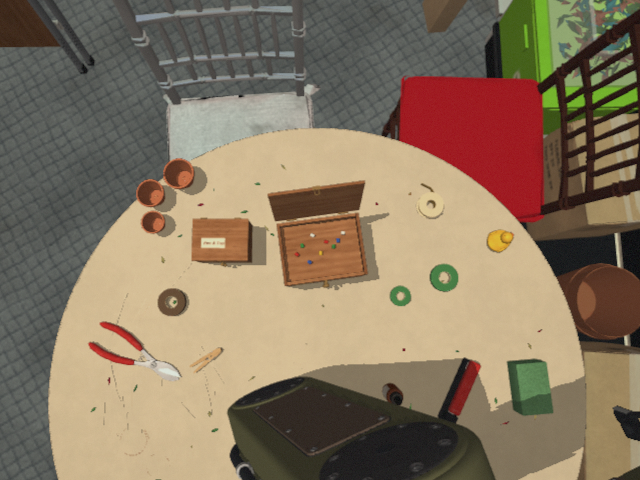

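View pics/scene0.png

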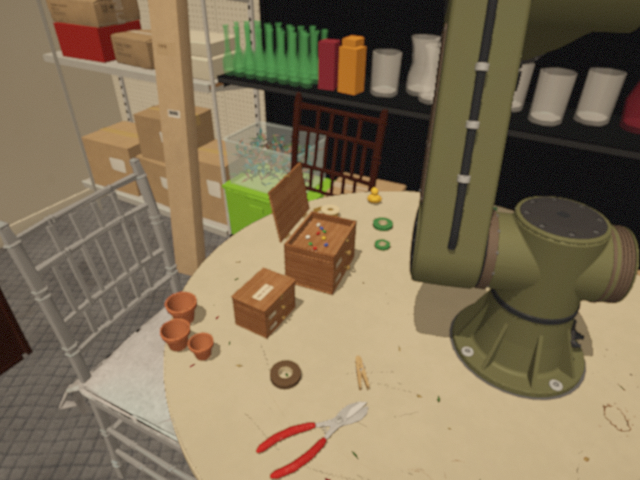

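The top view shows the open cabinet at about (322,248) with its lid hinged on the upper side, and the shut small cabinet at (222,241). There is a larger green ring at (444,278) and a smaller one at (400,295). The brown roll is at (172,302) and the cream/gold spool with a tail at (430,205). 

Could be mistaken for the green roll: ring (444,278), ring (400,295), green block (530,387). I expect the first; next I check its size.

Run:
```python
from h import *
im=np.load("top_i.npy");d=np.load("top_d.npy");W=cloud("top",d)
hsv=cv2.cvtColor(im,cv2.COLOR_RGB2HSV)
K,t,R=P("top")
def onplane(u,v,z):
    r=R@np.array([(u-K[0,2])/K[0,0],(v-K[1,2])/K[1,1],1]); return (t+r*(z-t[2])/r[2])
m=cv2.inRange(hsv,(45,80,40),(90,255,255))
cs,_=cv2.findContours(m,cv2.RETR_EXTERNAL,cv2.CHAIN_APPROX_NONE)
for c in cs:
    if cv2.contourArea(c)<150: continue
    (u,v),r=cv2.minEnclosingCircle(c); mm=np.zeros_like(m);cv2.drawContours(mm,[c],-1,255,-1)
    z=np.percentile(W[(mm&m)>0][:,2],70)
    pts=np.array([onplane(a,b,.013)[:2] for a,b in c[:,0]]).astype(np.float32)
    print((u,v),r,"world",cv2.minEnclosingCircle(pts),cv2.fitEllipse(pts) if r<40 else'',"z",z)
# cabinet rim: points 100..116mm
reg=np.zeros_like(m);reg[160:300,255:385]=1
for lo,hi in((.085,.098),(.102,.118)):
    s=(reg>0)&(W[...,2]>lo)&(W[...,2]<hi); p=W[s][:,:2].astype(np.float32)
    print(lo,s.sum(),cv2.minAreaRect(p*1000), np.median(W[s][:,2]))
s=(reg>0)&(W[...,2]>.125); p=W[s];print("lid",p.min(0),p.max(0))
c=p.mean(0);n=np.linalg.svd(p-c,full_matrices=False)[2];print(c,n)
# other objects heights
for n,(u,v) in dict(gold=(430,205),yellow=(500,240),brown=(172,302),smallcab=(222,225),block=(530,380)).items(): print(n,W[v-4:v+5,u-12:u+13].reshape(-1,3).max(0),W[v,u])
cv2.imwrite("pics/crop1.png",np.hstack([cv2.resize(im[185:315,380:520,::-1],None,fx=2.8,fy=2.8,interpolation=2),cv2.resize(im[170:300,255:385,::-1],None,fx=2.8,fy=2.8,interpolation=2)]))
```

```text
(530.5, 387.0) 32.97357177734375 world ((0.1760186403989792, -0.44923657178878784), 0.06478960067033768) ((0.17615331709384918, -0.4500107765197754), (0.08295795321464539, 0.12251312285661697), 99.32197570800781) z 0.046786831585198516
(399.9112243652344, 295.8644714355469) 10.152578353881836 world ((0.36480912566185, -0.18813736736774445), 0.02125575579702854) ((0.3651764690876007, -0.18824711441993713), (0.03959904983639717, 0.04104657098650932), 0.630783200263977) z 0.01139648382741435
(443.6689147949219, 277.56756591796875) 13.908079147338867 world ((0.4025517702102661, -0.28187617659568787), 0.02925856038928032) ((0.4026975929737091, -0.2820480763912201), (0.05508066713809967, 0.0568353533744812), 178.38702392578125) z 0.014833592031330122
0.085 4098 ((455.4173583984375, -22.287017822265625), (114.71293640136719, 154.61688232421875), 7.290139198303223) 0.09285649058187928
0.102 1058 ((457.8370666503906, -21.02428436279297), (129.87782287597656, 160.110107421875), 7.253509521484375) 0.11092762542993889
lid [ 0.37315183 -0.09306183  0.12500033] [0.55918571 0.07123357 0.97555304]
[ 0.53113409 -0.01028863  0.21227947] [[-0.17990017  0.02458823  0.98337752]
 [ 0.12749633 -0.99067228  0.04809494]
 [ 0.97538742  0.13402932  0.1750872 ]]
gold [0.56868182 0.00464796 0.97555304] [ 0.55948698 -0.26227362  0.003869  ]
yellow [0.48825623 0.00464796 0.97555304] [ 0.47922071 -0.40223873  0.02119511]
brown [0.37315183 0.31612199 0.97555304] [0.35773251 0.29329976 0.00239464]
smallcab [0.51808695 0.1987746  0.97555304] [0.50900659 0.1737287  0.08339059]
block [0.37315183 0.00464796 0.97555304] [ 0.19591463 -0.43397478  0.04578268]
```

View pics/crop1.png

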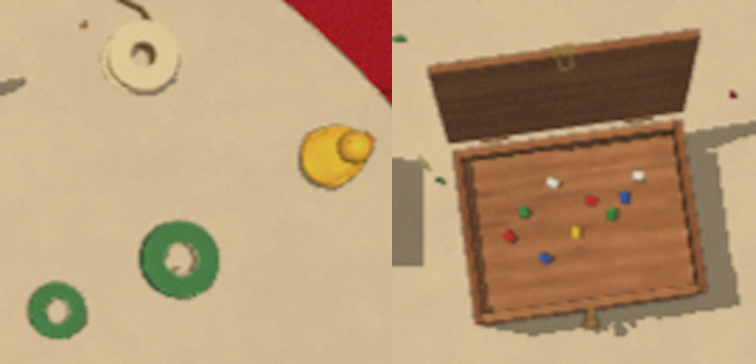

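The crop confirms that the ring at (444,278) has r ≈ 29 mm, so it is the 58 mm roll; its smaller twin is 41 mm. The gold spool is the lobed yellow item at (500,240). The tray centre is about (0.455,-0.022), with yaw about 7.4°. The lid stands open behind it. First I'll square the yaw.

```bash
cat >> h.py <<'E'
def go(x,y,z,yaw):
    s=robot.get_state(); Rt=Rotation.from_euler("xyz",s["tool_rot"],degrees=True); G=Rotation.from_euler("xyz",[180,0,yaw],degrees=True)
    print("pos",s["tcp_pos"].round(4),"rot",s["tool_rot"].round(2),"w",(Rt.inv()*G).as_rotvec().round(3),"t_cm after turn",(G.inv().apply(np.array([x,y,z])-s["tcp_pos"])*100).round(2))
E
python3 -c "
from h import *
go(.4025,-.282,.12,7.4);print(P('wrist'),robot.get_state()['time'])"
```

```text
pos [ 0.2013 -0.5116  0.2498] rot [-179.94   -0.     21.47] w [-0.001  0.     0.246] t_cm after turn [ 22.91 -20.18  12.98]
(array([[377.09290131,   0.        , 315.61050138],
       [  0.        , 377.09290131, 243.65311606],
       [  0.        ,   0.        ,   1.        ]]), array([ 0.26380176, -0.48553578,  0.37337772]), array([[ 0.36791226, -0.89483104, -0.25282005],
       [-0.92985972, -0.35440532, -0.0987814 ],
       [-0.00120811,  0.27143007, -0.96245741]])) 0.1
```

step_arm([
  {"wz": 0.123},
  {"wz": 0.123},
  {"gripper": 1},
])

```text
validation failed for argument at $.mo...
```

step_arm([
  {"wx": 0,"wy": 0,"wz": 0.123,"tx": 0,"ty": 0,"tz": 0,"gripper": 1},
  {"wx": 0,"wy": 0,"wz": 0.123,"tx": 0,"ty": 0,"tz": 0,"gripper": 1},
])

```text
time: 0.3
tcp_pos: [0.2013, -0.5117, 0.2499]
tool_rot: [-180.0, 0.0, 7.1]
contact_force: [0.2, 0.6, -0.2]
grip_width: 0.0853
grip_force: 0.0
```

step_arm([
  {"wx": 0,"wy": 0,"wz": 0,"tx": 3.2,"ty": -2.8,"tz": 1.5,"gripper": 1},
  {"wx": 0,"wy": 0,"wz": 0,"tx": 3.2,"ty": -2.8,"tz": 1.5,"gripper": 1},
  {"wx": 0,"wy": 0,"wz": 0,"tx": 3.2,"ty": -2.8,"tz": 1.5,"gripper": 1},
  {"wx": 0,"wy": 0,"wz": 0,"tx": 3.2,"ty": -2.8,"tz": 1.5,"gripper": 1},
  {"wx": 0,"wy": 0,"wz": 0,"tx": 3.2,"ty": -2.8,"tz": 1.5,"gripper": 1},
])

```text
time: 0.8
tcp_pos: [0.3428, -0.3509, 0.1746]
tool_rot: [-180.0, 0.0, 7.4]
contact_force: [1.6, -0.7, 0.7]
grip_width: 0.0854
grip_force: 0.0
```

step_arm([
  {"wx": 0,"wy": 0,"wz": 0,"tx": 3.4,"ty": -3,"tz": 1.5,"gripper": 1},
  {"wx": 0,"wy": 0,"wz": 0,"tx": 3.4,"ty": -3,"tz": 1.5,"gripper": 1},
  {"wx": 0,"wy": 0,"wz": 0,"tx": 0,"ty": 0,"tz": 0,"gripper": 1},
])

```text
time: 1.1
tcp_pos: [0.4034, -0.2803, 0.1433]
tool_rot: [-179.8, 0.1, 7.6]
contact_force: [-0.4, -0.6, -0.0]
grip_width: 0.0854
grip_force: 0.0
```

```bash
cat > wr.py <<'E'
from h import *
s=robot.get_state(); K,t,R=P("wrist"); im,d=imaging.camera("wrist")
m=cv2.inRange(cv2.cvtColor(im,cv2.COLOR_RGB2HSV),(45,80,40),(90,255,255))
cs,_=cv2.findContours(m,cv2.RETR_EXTERNAL,cv2.CHAIN_APPROX_NONE)
for c in cs:
    if cv2.contourArea(c)<150: continue
    p=np.c_[c[:,0],np.ones(len(c))]@np.linalg.inv(K).T@R.T; q=(t+p*((.013-t[2])/p[:,2:]))[:,:2].astype(np.float32)
    print(cv2.minEnclosingCircle(c),cv2.minEnclosingCircle(q),q.min(0),q.max(0))
E
python3 wr.py; python3 -c "
from h import *
go(.4025,-.282,.12,7.4)"
```

```text
((184.09165954589844, 270.0), 30.504343032836914) ((0.3661401867866516, -0.18925802409648895), 0.022557150572538376) [ 0.3441724  -0.21037224] [ 0.3879661  -0.16750145]
((317.9670104980469, 238.79397583007812), 41.09235382080078) ((0.4019785523414612, -0.28053921461105347), 0.029326602816581726) [ 0.37303248 -0.3091071 ] [ 0.4311856  -0.25207645]
pos [ 0.4026 -0.2822  0.1443] rot [-1.7991e+02  8.0000e-02  7.6000e+00] w [-0.002  0.001  0.003] t_cm after turn [-0.   -0.02  2.43]
```

Detected at (0.402,-0.281), matching the top view. The wrist camera sits on the tool's +x side, which would face the open lid, so I'll half-turn the tool here first.

step_arm([
  {"wx": 0,"wy": 0,"wz": -0.149,"tx": 0,"ty": 0,"tz": 0,"gripper": 1},
  {"wx": 0,"wy": 0,"wz": -0.149,"tx": 0,"ty": 0,"tz": 0,"gripper": 1},
  {"wx": 0,"wy": 0,"wz": -0.149,"tx": 0,"ty": 0,"tz": 0,"gripper": 1},
  {"wx": 0,"wy": 0,"wz": -0.149,"tx": 0,"ty": 0,"tz": 0,"gripper": 1},
  {"wx": 0,"wy": 0,"wz": -0.149,"tx": 0,"ty": 0,"tz": 0,"gripper": 1},
])

```text
time: 1.65
tcp_pos: [0.4012, -0.2852, 0.1456]
tool_rot: [180.0, 0.0, 50.3]
contact_force: [-0.5, -0.9, -0.4]
grip_width: 0.0853
grip_force: 0.0
```

step_arm([
  {"wx": 0,"wy": 0,"wz": -0.149,"tx": 0,"ty": 0,"tz": 0,"gripper": 1},
  {"wx": 0,"wy": 0,"wz": -0.149,"tx": 0,"ty": 0,"tz": 0,"gripper": 1},
  {"wx": 0,"wy": 0,"wz": -0.149,"tx": 0,"ty": 0,"tz": 0,"gripper": 1},
  {"wx": 0,"wy": 0,"wz": -0.149,"tx": 0,"ty": 0,"tz": 0,"gripper": 1},
  {"wx": 0,"wy": 0,"wz": -0.149,"tx": 0,"ty": 0,"tz": 0,"gripper": 1},
])

```text
time: 2.15
tcp_pos: [0.4011, -0.2852, 0.1456]
tool_rot: [180.0, 0.0, 93.0]
contact_force: [-0.6, 0.5, 0.1]
grip_width: 0.0853
grip_force: 0.0
```

step_arm([
  {"wx": 0,"wy": 0,"wz": -0.149,"tx": 0,"ty": 0,"tz": 0,"gripper": 1},
  {"wx": 0,"wy": 0,"wz": -0.149,"tx": 0,"ty": 0,"tz": 0,"gripper": 1},
  {"wx": 0,"wy": 0,"wz": -0.149,"tx": 0,"ty": 0,"tz": 0,"gripper": 1},
  {"wx": 0,"wy": 0,"wz": -0.149,"tx": 0,"ty": 0,"tz": 0,"gripper": 1},
  {"wx": 0,"wy": 0,"wz": -0.149,"tx": 0,"ty": 0,"tz": 0,"gripper": 1},
])

```text
time: 2.65
tcp_pos: [0.4012, -0.2852, 0.1456]
tool_rot: [-180.0, 0.0, 135.7]
contact_force: [-0.6, -0.0, -0.4]
grip_width: 0.0856
grip_force: 0.0
```

step_arm([
  {"wx": 0,"wy": 0,"wz": -0.149,"tx": 0,"ty": 0,"tz": 0,"gripper": 1},
  {"wx": 0,"wy": 0,"wz": -0.149,"tx": 0,"ty": 0,"tz": 0,"gripper": 1},
  {"wx": 0,"wy": 0,"wz": -0.149,"tx": 0,"ty": 0,"tz": 0,"gripper": 1},
  {"wx": 0,"wy": 0,"wz": -0.149,"tx": 0,"ty": 0,"tz": 0,"gripper": 1},
  {"wx": 0,"wy": 0,"wz": -0.149,"tx": 0,"ty": 0,"tz": 0,"gripper": 1},
])

```text
time: 3.15
tcp_pos: [0.4011, -0.2852, 0.1456]
tool_rot: [-180.0, 0.0, 178.4]
contact_force: [0.1, -0.3, -0.4]
grip_width: 0.0854
grip_force: 0.0
```

step_arm([
  {"wx": 0,"wy": 0,"wz": -0.149,"tx": 0,"ty": 0,"tz": 0,"gripper": 1},
  {"wx": 0,"wy": 0,"wz": 0,"tx": 0,"ty": 0,"tz": 0,"gripper": 1},
])

```text
time: 3.35
tcp_pos: [0.4012, -0.2851, 0.1456]
tool_rot: [-180.0, 0.0, -173.3]
contact_force: [0.3, -0.8, 0.0]
grip_width: 0.0855
grip_force: 0.0
```

```bash
python3 wr.py; python3 -c "
from h import *
print(robot.get_state()['q'].round(1));go(.402,-.281,.022,187.4)"
```

```text
((320.6795959472656, 239.65101623535156), 40.81730651855469) ((0.40026599168777466, -0.28027772903442383), 0.02947373129427433) [ 0.37095374 -0.3088327 ] [ 0.4296146  -0.25145483]
((459.5, 201.5), 32.59611129760742) ((0.3628523349761963, -0.18911083042621613), 0.02218124084174633) [ 0.3421498  -0.21109906] [ 0.38383186 -0.16705993]
[ -39.6   16.7  102.9   -0.    60.4 -136. ]
pos [ 0.4013 -0.285   0.1455] rot [-1.7998e+02  1.0000e-02 -1.7359e+02] w [-0.     0.    -0.017] t_cm after turn [-0.12  0.38 12.35]
```

step_arm([
  {"wx": 0,"wy": 0,"wz": 0,"tx": 0,"ty": 0.45,"tz": 2.5,"gripper": 1},
  {"wx": 0,"wy": 0,"wz": 0,"tx": 0,"ty": 0,"tz": 3,"gripper": 1},
  {"wx": 0,"wy": 0,"wz": 0,"tx": 0,"ty": 0,"tz": 3,"gripper": 1},
  {"wx": 0,"wy": 0,"wz": 0,"tx": 0,"ty": 0,"tz": 2,"gripper": 1},
  {"wx": 0,"wy": 0,"wz": 0,"tx": 0,"ty": 0,"tz": 1,"gripper": 1},
])

```text
time: 3.9
tcp_pos: [0.4005, -0.2797, 0.0288]
tool_rot: [179.9, -0.1, -173.6]
contact_force: [0.8, -0.3, 0.0]
grip_width: 0.0855
grip_force: 0.0
```

step_arm([
  {"wx": 0,"wy": 0,"wz": 0,"tx": 0,"ty": 0,"tz": 0.8,"gripper": 1},
  {"wx": 0,"wy": 0,"wz": 0,"tx": 0,"ty": 0,"tz": 0,"gripper": 1},
])

```text
time: 4.1
tcp_pos: [0.4011, -0.2799, 0.0221]
tool_rot: [180.0, -0.0, -173.4]
contact_force: [0.4, -1.0, 0.1]
grip_width: 0.0855
grip_force: 0.0
```

step_arm([
  {"wx": 0,"wy": 0,"wz": 0,"tx": 0,"ty": 0,"tz": 0,"gripper": 0.45},
  {"wx": 0,"wy": 0,"wz": 0,"tx": 0,"ty": 0,"tz": 0,"gripper": 0.45},
  {"wx": 0,"wy": 0,"wz": 0,"tx": 0,"ty": 0,"tz": 0,"gripper": 0.45},
  {"wx": 0,"wy": 0,"wz": 0,"tx": 0,"ty": 0,"tz": 0,"gripper": 0.45},
  {"wx": 0,"wy": 0,"wz": 0,"tx": 0,"ty": 0,"tz": 0,"gripper": 0.45},
])

```text
time: 4.6
tcp_pos: [0.4017, -0.2801, 0.0238]
tool_rot: [-179.9, 0.1, -173.3]
contact_force: [-4.5, 2.4, 14.9]
grip_width: 0.0539
grip_force: 59.9
```

step_arm([
  {"wx": 0,"wy": 0,"wz": 0,"tx": 0,"ty": 0,"tz": 0,"gripper": 0.45},
  {"wx": 0,"wy": 0,"wz": 0,"tx": 0,"ty": 0,"tz": 0,"gripper": 0.45},
  {"wx": 0,"wy": 0,"wz": 0,"tx": 0,"ty": 0,"tz": 0,"gripper": 0.45},
])

```text
time: 4.9
tcp_pos: [0.4017, -0.2801, 0.0238]
tool_rot: [-179.9, 0.1, -173.3]
contact_force: [-5.9, 3.5, 15.0]
grip_width: 0.0538
grip_force: 59.9
```

Gripped; the tips rest lightly on the table. Lifting.

step_arm([
  {"wx": 0,"wy": 0,"wz": 0,"tx": 0,"ty": 0,"tz": -1,"gripper": 0.45},
  {"wx": 0,"wy": 0,"wz": 0,"tx": 0,"ty": 0,"tz": -3,"gripper": 0.45},
  {"wx": 0,"wy": 0,"wz": 0,"tx": 0,"ty": 0,"tz": -4,"gripper": 0.45},
  {"wx": 0,"wy": 0,"wz": 0,"tx": 0,"ty": 0,"tz": -4,"gripper": 0.45},
  {"wx": 0,"wy": 0,"wz": 0,"tx": 0,"ty": 0,"tz": -4,"gripper": 0.45},
])

```text
time: 5.4
tcp_pos: [0.401, -0.2795, 0.1848]
tool_rot: [-180.0, 0.0, -173.4]
contact_force: [-0.2, 1.0, -0.7]
grip_width: 0.0538
grip_force: 63.2
```

```bash
python3 -c "
from h import *
print(robot.get_state()['grip_width'],robot.get_state()['grip_force'])
go(.452,-.022,.19,187.4)
im,d=imaging.camera('wrist');cv2.imwrite('pics/w1.png',im[...,::-1])"
```

```text
0.05378261925154759 63.158548953942955
pos [ 0.401  -0.2795  0.1848] rot [-1.7996e+02  4.0000e-02 -1.7335e+02] w [-0.001  0.001 -0.013] t_cm after turn [-8.37 24.88 -0.52]
```

View pics/w1.png

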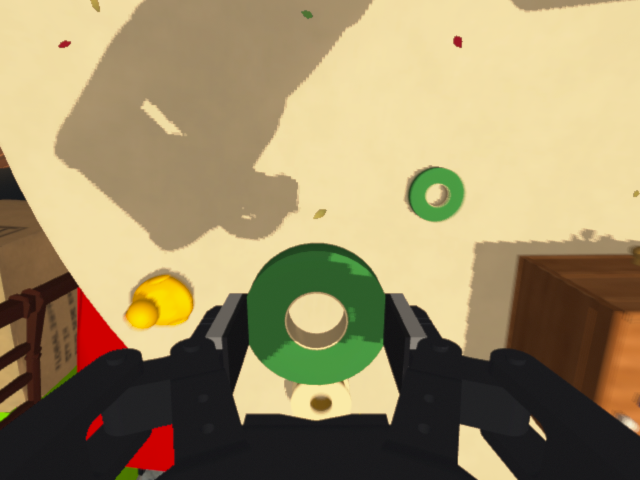

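The green roll (316,314) is held flat between the pads, with the smaller ring at (436,194) left behind. Carrying it over the tray.

step_arm([
  {"wx": 0,"wy": 0,"wz": 0,"tx": -1.4,"ty": 4.1,"tz": -0.2,"gripper": 0.45},
  {"wx": 0,"wy": 0,"wz": 0,"tx": -1.4,"ty": 4.1,"tz": -0.2,"gripper": 0.45},
  {"wx": 0,"wy": 0,"wz": 0,"tx": -1.4,"ty": 4.1,"tz": 0,"gripper": 0.45},
  {"wx": 0,"wy": 0,"wz": 0,"tx": -1.4,"ty": 4.1,"tz": 0,"gripper": 0.45},
  {"wx": 0,"wy": 0,"wz": 0,"tx": -1.4,"ty": 4.1,"tz": 0,"gripper": 0.45},
])

```text
time: 5.95
tcp_pos: [0.4471, -0.0663, 0.187]
tool_rot: [-180.0, 0.1, -173.4]
contact_force: [0.8, -1.1, -0.7]
grip_width: 0.0535
grip_force: 63.2
```

step_arm([
  {"wx": 0,"wy": 0,"wz": 0,"tx": -1.4,"ty": 4.2,"tz": 0,"gripper": 0.45},
  {"wx": 0,"wy": 0,"wz": -0.013,"tx": 0,"ty": 0,"tz": 0,"gripper": 0.45},
])

```text
time: 6.15
tcp_pos: [0.4565, -0.0207, 0.1869]
tool_rot: [180.0, 0.1, -172.3]
contact_force: [0.1, -0.5, -0.3]
grip_width: 0.0536
grip_force: 63.2
```

```bash
python3 -c "
from h import *
go(.452,-.022,.118,187.4)
a,d=imaging.camera('scene')
cv2.imwrite('pics/s1.png',cv2.resize(a[130:330,220:480,::-1],None,fx=3,fy=3))"
```

```text
pos [ 0.4565 -0.0207  0.1869] rot [ 1.7998e+02  7.0000e-02 -1.7233e+02] w [0.    0.001 0.005] t_cm after turn [ 0.46 -0.07  6.89]
```

View pics/s1.png

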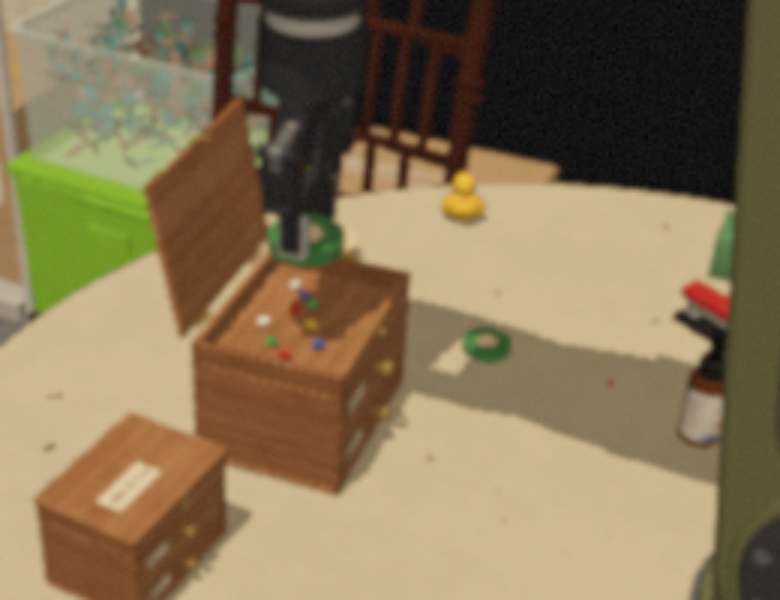

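The scene crop shows the roll (305,240) hanging over the tray area, clear of the lid. The yellow item (463,200) is a rubber duck, so the gold spool is the cream one; both are untouched. Lowering.

step_arm([
  {"wx": 0,"wy": 0,"wz": 0,"tx": 0.45,"ty": 0,"tz": 1.5,"gripper": 0.45},
  {"wx": 0,"wy": 0,"wz": 0,"tx": 0,"ty": 0,"tz": 2,"gripper": 0.45},
  {"wx": 0,"wy": 0,"wz": 0,"tx": 0,"ty": 0,"tz": 2,"gripper": 0.45},
  {"wx": 0,"wy": 0,"wz": 0,"tx": 0,"ty": 0,"tz": 1,"gripper": 0.45},
  {"wx": 0,"wy": 0,"wz": 0,"tx": 0,"ty": 0,"tz": 0,"gripper": 0.45},
])

```text
time: 6.7
tcp_pos: [0.4511, -0.0258, 0.1206]
tool_rot: [180.0, -0.1, -172.7]
contact_force: [0.4, -0.4, -0.8]
grip_width: 0.0538
grip_force: 63.2
```

step_arm([
  {"wx": 0,"wy": 0,"wz": 0,"tx": 0,"ty": 0,"tz": 0.4,"gripper": 0.45},
  {"wx": 0,"wy": 0,"wz": 0,"tx": 0,"ty": 0,"tz": 0,"gripper": 0.45},
])

```text
time: 6.9
tcp_pos: [0.4518, -0.0254, 0.1177]
tool_rot: [-180.0, 0.0, -172.6]
contact_force: [-0.1, 0.7, -0.1]
grip_width: 0.0539
grip_force: 63.2
```

step_arm([
  {"wx": 0,"wy": 0,"wz": 0,"tx": 0,"ty": 0,"tz": 0.1,"gripper": 0.45},
  {"wx": 0,"wy": 0,"wz": 0,"tx": 0,"ty": 0,"tz": 0,"gripper": 0.45},
  {"wx": 0,"wy": 0,"wz": 0,"tx": 0,"ty": 0,"tz": 0,"gripper": 0.85},
  {"wx": 0,"wy": 0,"wz": 0,"tx": 0,"ty": 0,"tz": 0,"gripper": 0.85},
  {"wx": 0,"wy": 0,"wz": 0,"tx": 0,"ty": 0,"tz": 0,"gripper": 0.85},
])

```text
time: 7.4
tcp_pos: [0.4516, -0.0252, 0.1164]
tool_rot: [-180.0, 0.0, -172.6]
contact_force: [-1.4, -0.6, 0.5]
grip_width: 0.0724
grip_force: 0.0
```

step_arm([
  {"wx": 0,"wy": 0,"wz": 0,"tx": 0,"ty": 0,"tz": 0,"gripper": 0.85},
  {"wx": 0,"wy": 0,"wz": 0,"tx": 0,"ty": 0,"tz": 0,"gripper": 0.85},
  {"wx": 0,"wy": 0,"wz": 0,"tx": 0,"ty": 0,"tz": 0,"gripper": 0.85},
])

```text
time: 7.7
tcp_pos: [0.4516, -0.0252, 0.1163]
tool_rot: [-180.0, 0.0, -172.6]
contact_force: [0.6, 0.4, -0.3]
grip_width: 0.0724
grip_force: 0.0
```

step_arm([
  {"wx": 0,"wy": 0,"wz": 0,"tx": 0,"ty": 0,"tz": -1,"gripper": 0.85},
  {"wx": 0,"wy": 0,"wz": 0,"tx": 0,"ty": 0,"tz": -3,"gripper": 0.85},
  {"wx": 0,"wy": 0,"wz": 0,"tx": 0,"ty": 0,"tz": -4.5,"gripper": 0.85},
  {"wx": 0,"wy": 0,"wz": 0,"tx": 0,"ty": 0,"tz": -4.5,"gripper": 0},
  {"wx": 0,"wy": 0,"wz": 0,"tx": 0,"ty": 0,"tz": -4.5,"gripper": 0},
])

```text
time: 8.2
tcp_pos: [0.4511, -0.0251, 0.294]
tool_rot: [-180.0, 0.0, -172.6]
contact_force: [-0.1, 0.8, -0.1]
grip_width: 0.0442
grip_force: 0.0
```

step_arm([
  {"wx": 0,"wy": 0,"wz": 0,"tx": 0,"ty": 0,"tz": -4,"gripper": 0},
  {"wx": 0,"wy": 0,"wz": 0,"tx": 0,"ty": 0,"tz": 0,"gripper": 0},
])

```text
time: 8.4
tcp_pos: [0.4524, -0.0253, 0.3372]
tool_rot: [-179.9, 0.5, -172.6]
contact_force: [0.2, -0.4, -0.9]
grip_width: 0.0145
grip_force: 0.0
```

```bash
sed -i 's/(\.013-t/(.105-t/' wr.py; python3 wr.py
python3 - <<'E'
from h import *
K,t,R=P("wrist"); im,d=imaging.camera("wrist"); cv2.imwrite("pics/w2.png",im[...,::-1])
W=cloud("wrist",d); m=cv2.inRange(cv2.cvtColor(im,cv2.COLOR_RGB2HSV),(45,80,40),(90,255,255))>0
m&=(W[...,2]>.08)&(W[...,2]<.13); p=W[m]; print(len(p),np.percentile(p[:,2],[5,50,95]))
# lid from the scene/top depth
im,d=imaging.camera("top"); W=cloud("top",d); s=np.zeros(d.shape,bool); s[160:230,255:385]=1; s&=(d>0)&(W[...,2]>.12)&(W[...,2]<.25)&(W[...,0]>.5)
p=W[s];c=p.mean(0);n=np.linalg.svd(p-c,full_matrices=False)[2][2];print("lid",len(p),c,n,p.min(0),p.max(0)); k=p[p[:,2]>.215]; print(k.mean(0),k.min(0),k.max(0))
cv2.imwrite("pics/t2.png",im[...,::-1]); go(.452,-.022,.3,187.4)
E
```

```text
((316.13336181640625, 208.99703979492188), 30.133800506591797) ((0.4502670168876648, -0.024337515234947205), 0.029011016711592674) [ 0.42130247 -0.05230521] [0.4788232  0.00457976]
((184.0, 99.0), 20.808752059936523) ((0.3679080009460449, -0.15282875299453735), 0.017246976494789124) [ 0.35108486 -0.1696725 ] [ 0.38382906 -0.135985  ]
2294 [0.10121022 0.10269267 0.103952  ]
lid 97 [0.53138396 0.06589483 0.2155692 ] [-0.97092994 -0.10166663  0.21670015] [0.51943682 0.05922418 0.15348802] [0.54080047 0.07118848 0.2382192 ]
[0.53482293 0.0651378  0.23045349] [0.5301372  0.05922418 0.21529418] [0.54080047 0.07118848 0.2382192 ]
pos [ 0.4512 -0.0252  0.331 ] rot [ 1.7999e+02 -3.0000e-02 -1.7260e+02] w [ 0. -0.  0.] t_cm after turn [-0.12  0.31  3.1 ]
```

View pics/w2.png

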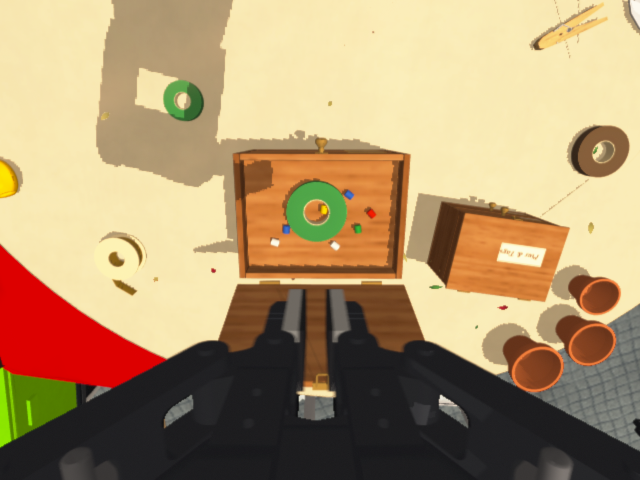

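The wrist view shows the roll (316,210) lying flat in the tray, centred at (0.450,-0.024), with the top face at 0.103. The lid is still open at about 1.75 rad. Next I go over the lid and down behind it with closed fingers.

step_arm([
  {"wx": 0,"wy": 0,"wz": 0,"tx": -4.7,"ty": 0,"tz": 0,"gripper": 0},
  {"wx": 0,"wy": 0,"wz": 0,"tx": -4.7,"ty": 0,"tz": 0,"gripper": 0},
  {"wx": 0,"wy": 0,"wz": 0,"tx": -4.7,"ty": 0,"tz": 0,"gripper": 0},
  {"wx": 0,"wy": 0,"wz": 0,"tx": 0,"ty": 0,"tz": 0,"gripper": 0},
  {"wx": 0,"wy": 0,"wz": 0,"tx": 0,"ty": 0,"tz": 0,"gripper": 0},
])

```text
time: 9.05
tcp_pos: [0.5915, -0.0069, 0.3287]
tool_rot: [179.9, -0.3, -172.6]
contact_force: [-0.4, 0.3, -0.1]
grip_width: -0.0003
grip_force: 0.0
```

step_arm([
  {"wx": 0,"wy": 0,"wz": 0,"tx": 0,"ty": 0,"tz": 2.5,"gripper": 0},
  {"wx": 0,"wy": 0,"wz": 0,"tx": 0,"ty": 0,"tz": 2.5,"gripper": 0},
  {"wx": 0,"wy": 0,"wz": 0,"tx": 0,"ty": 0,"tz": 2.5,"gripper": 0},
  {"wx": 0,"wy": 0,"wz": 0,"tx": 0,"ty": 0,"tz": 2.5,"gripper": 0},
  {"wx": 0,"wy": 0,"wz": 0,"tx": 0,"ty": 0,"tz": 1.5,"gripper": 0},
])

```text
time: 9.55
tcp_pos: [0.5897, -0.0072, 0.2149]
tool_rot: [180.0, -0.1, -172.6]
contact_force: [0.2, 0.0, 0.2]
grip_width: -0.0001
grip_force: 0.0
```

```bash
python3 -c "
from h import *
a,d=imaging.camera('scene')
go(.59,-.005,.215,187.4)
cv2.imwrite('pics/s3.png',cv2.resize(a[130:330,220:480,::-1],None,fx=3,fy=3))"
```

```text
pos [ 0.5893 -0.0072  0.2129] rot [ 179.95   -0.24 -172.61] w [ 0.001 -0.004 -0.   ] t_cm after turn [-0.1   0.21 -0.21]
```

View pics/s3.png

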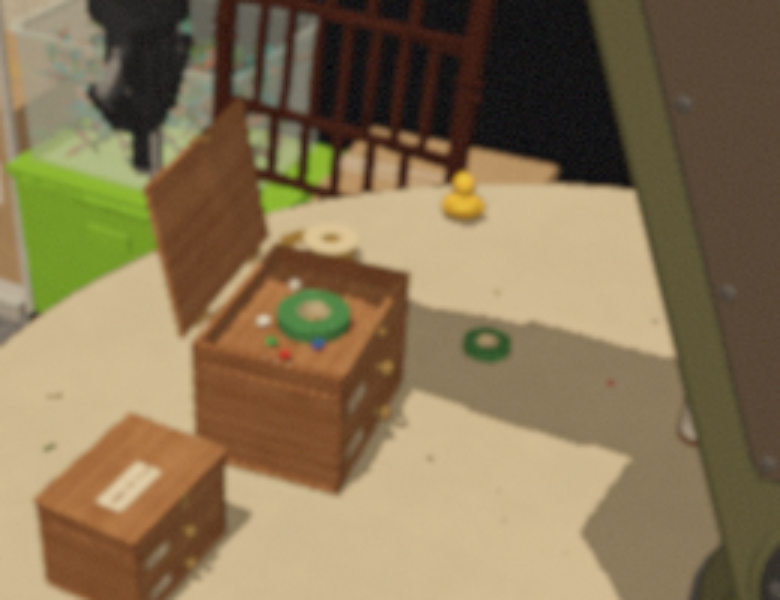

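The scene crop shows the roll (313,315) flat in the tray and the lid (215,215) still open. The fingertips (150,160) are just behind it. Pushing forward gently.

step_arm([
  {"wx": 0,"wy": 0,"wz": 0,"tx": 1,"ty": 0,"tz": 0,"gripper": 0},
  {"wx": 0,"wy": 0,"wz": 0,"tx": 1,"ty": 0,"tz": 0,"gripper": 0},
  {"wx": 0,"wy": 0,"wz": 0,"tx": 1,"ty": 0,"tz": 0,"gripper": 0},
  {"wx": 0,"wy": 0,"wz": 0,"tx": 1,"ty": 0,"tz": 0,"gripper": 0},
  {"wx": 0,"wy": 0,"wz": 0,"tx": 1,"ty": 0,"tz": 0,"gripper": 0},
])

```text
time: 10.1
tcp_pos: [0.5412, -0.0136, 0.2173]
tool_rot: [-180.0, 0.1, -172.6]
contact_force: [1.2, 0.8, 9.2]
grip_width: -0.0003
grip_force: 1.4
```

step_arm([
  {"wx": 0,"wy": 0,"wz": 0,"tx": 1,"ty": 0,"tz": 0,"gripper": 0},
  {"wx": 0,"wy": 0,"wz": 0,"tx": 1,"ty": 0,"tz": 0,"gripper": 0},
  {"wx": 0,"wy": 0,"wz": 0,"tx": 1,"ty": 0,"tz": 0,"gripper": 0},
  {"wx": 0,"wy": 0,"wz": 0,"tx": 1,"ty": 0,"tz": 0,"gripper": 0},
  {"wx": 0,"wy": 0,"wz": 0,"tx": 1,"ty": 0,"tz": 0,"gripper": 0},
])

```text
time: 10.6
tcp_pos: [0.4913, -0.02, 0.2161]
tool_rot: [180.0, -0.0, -172.6]
contact_force: [0.3, 0.5, 0.0]
grip_width: 0.0002
grip_force: 0.2
```

step_arm([
  {"wx": 0,"wy": 0,"wz": 0,"tx": 1,"ty": 0,"tz": 0,"gripper": 0},
  {"wx": 0,"wy": 0,"wz": 0,"tx": 1,"ty": 0,"tz": 0,"gripper": 0},
  {"wx": 0,"wy": 0,"wz": 0,"tx": 0,"ty": 0,"tz": 0,"gripper": 0},
])

```text
time: 10.9
tcp_pos: [0.4714, -0.0226, 0.2164]
tool_rot: [-180.0, -0.0, -172.6]
contact_force: [0.6, -0.3, -0.1]
grip_width: 0.0
grip_force: 0.0
```

```bash
cat > lid.py <<'E'
from h import *
import sys
im,d=imaging.camera("scene"); W=cloud("scene",d); o=np.array([.451,-.0225]); c,s=np.cos(np.radians(7.4)),np.sin(np.radians(7.4))
x=(W[...,:2]-o)@np.array([c,s]); y=(W[...,:2]-o)@np.array([-s,c]); hsv=cv2.cvtColor(im,cv2.COLOR_RGB2HSV)
m=(d>0)&(abs(y)<.078)&(x>-.065)&(x<.11)&(W[...,2]>.112)&(W[...,2]<.26)&(hsv[...,1]>70)&(hsv[...,0]<20)
X,Z=x[m],W[...,2][m]; print(m.sum(),"x",np.percentile(X,[1,50,99]).round(4),"z",np.percentile(Z,[1,50,99]).round(4))
for b in range(-6,10,2):
    k=(X>b/100)&(X<b/100+.02)
    if k.sum()>5: print(b,k.sum(),np.median(Z[k]).round(4))
cv2.imwrite(sys.argv[1],cv2.resize(im[130:330,220:480,::-1],None,fx=3,fy=3)); print(robot.get_state()["time"],robot.get_state()["contact_force"].round(1))
E
python3 lid.py pics/s4.png
```

```text
371 x [-0.0235  0.008   0.0692] z [0.1126 0.1923 0.2478]
-2 140 0.2097
0 81 0.1935
2 57 0.1692
4 58 0.1426
6 30 0.1236
10.95 [-0.3  0.7  0.1]
```

The lid is past the tipping point and sinking. I'll retreat upward and wait.

step_arm([
  {"wx": 0,"wy": 0,"wz": 0,"tx": 0,"ty": 0,"tz": -3,"gripper": 0},
  {"wx": 0,"wy": 0,"wz": 0,"tx": 0,"ty": 0,"tz": -3,"gripper": 0},
  {"wx": 0,"wy": 0,"wz": 0,"tx": 0,"ty": 0,"tz": 0,"gripper": 0},
  {"wx": 0,"wy": 0,"wz": 0,"tx": 0,"ty": 0,"tz": 0,"gripper": 0},
  {"wx": 0,"wy": 0,"wz": 0,"tx": 0,"ty": 0,"tz": 0,"gripper": 0},
])

```text
time: 11.45
tcp_pos: [0.4722, -0.0225, 0.2753]
tool_rot: [180.0, -0.1, -172.6]
contact_force: [0.3, 0.7, -0.4]
grip_width: 0.0004
grip_force: 0.0
```

```bash
python3 - <<'E'
from h import *
for i in range(80): imaging.camera("scene")
E
python3 lid.py pics/s5.png
```

```text
1897 x [-0.0573  0.0019  0.0649] z [0.114  0.1172 0.1195]
-6 326 0.1169
-4 323 0.1172
-2 276 0.1174
0 264 0.1173
2 311 0.1172
4 307 0.1172
6 90 0.1169
15.5 [-0.2 -1.1 -0.5]
```

View pics/s5.png

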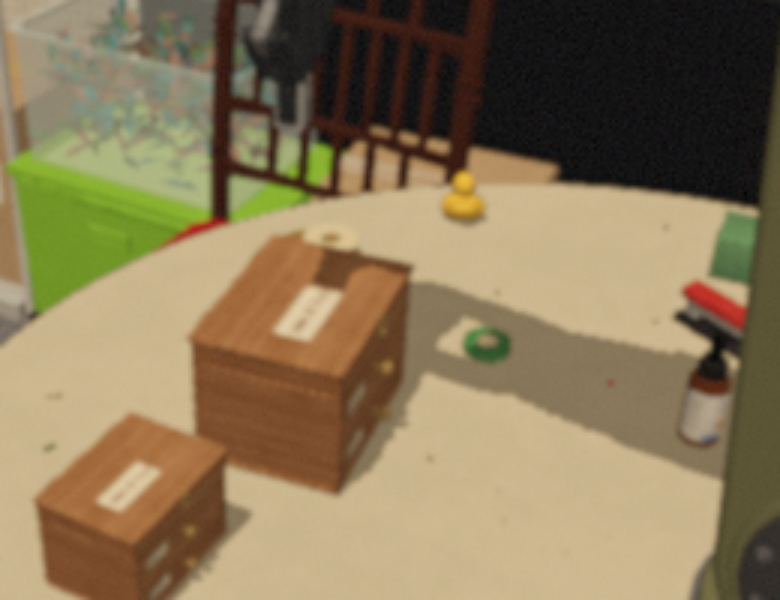

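The lid (300,310) is fully shut and level at z 0.117 across its depth. The cream spool (330,238) has not moved. Handing in.

```bash
python3 -c "
from h import *
print(workorder.close_job())"
```

```text
the job is handed in; nothing more can be done
None
```

The green roll lay flat in the tray when I let go of it, and the lid is now fully shut over it. The brown roll and gold ribbon were left alone. The job is handed in at about 15.5 s of the 61 s allowed, but `close_job` gave no verdict.

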